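Lay the large craft carton down on the wrapping board

ROBOT

A 6-joint arm with a two-finger parallel gripper is mounted at the origin on a cart in front of the work surface, level with it; the furniture and walls round the work are solid. World frame = base frame: x ahead of the robot, y to its left, z up, the work surface at z = 0. Lengths are in m, angles in rad, forces in N, time in s.
With the tool pointing down it reaches from about 0.3 to 0.875 m from the base axis. Payload 6.4 kg.
Tool frame: the origin (TCP) lies midway between the tips of the shut fingers; the grasp point (between the pads) lies 19 mm behind it; z points along the fingers, y is the line along which they close (so a half turn about z gives the same grasp; the last joint's range is limited). The gripper opens to 85 mm and grips with 20 to 120 N. Pads are 22 mm wide; open, the fingers measure 114 mm over their backs; the gripper's body (76 mm by 85 mm) begins 54 mm behind the grasp point. The pads swing forward as they close: fully open they stand 13 mm farther back than shut.
Start: joints at [-1.384, 0.181, 1.607, -0, 1.354, -0.206], TCP at [0.22, -0.531, 0.231] pointing down, gripper open.
Joint ranges: [-2.99, 2.99], [-0.89, 2.07], [0.3, 2.58], [-1.14, 4.28], [0, 2.63], [-3.12, 3.12]. Speed limits (rad/s): [2.57, 2.57, 3.01, 3.14, 3.14, 3.14].

INTERFACE

Orientations are given as a unit quaternion [w, x, y, z].
In Python, from bench import ctrl gives the robot as it stands. The module is installed in compiled form; this text tells all that it offers.
- The arm moves only by the tool move_arm, never from a script. Its argument "plan" is one flat list of numbers, 6 for each row, row after row: the shift along the world's x, y, z in units of 50 mm (1.0 is 50 mm), then the turn, a rotation vector about the world's x, y, z in rad. A call has 1 to 10 rows; each row is the pose to reach, as a shift and turn from the pose commanded when the call began; what a row does not reach only later rows make up. A row lasts 1/8 s, in which the tool goes at most 62.5 mm and 10.7 degrees, less where a joint would pass 70% of its speed; a pose out of reach is approached as far as the arm can. A call with a gripper value outside its range is refused whole. "grip" is the finger opening in mm, from 0 to 85.4, set as the call begins (left out, the last holds). The fingers move at their own pace and stop on an object; the grip force is fixed at half the most. Time passes only in rows, so rows that repeat a pose let the fingers close. It gives the time, the measured TCP pose, the force, the opening and the grip force at its end, in the units of the state.
- ctrl.get_obs(): the state, without advancing time (a new reading comes with each control period).
- ctrl.camera(name): name is "side" or "top"; returns a dict with "pixels" (400x640x3 uint8, red, green, blue), "fx", "fy", "cx", "cy" (pixels), "origin" and "attitude" of the camera in the world. Camera axes: x right, y down, z forward; pixel columns grow to the right and rows downward; lengths in m; the calibration is good to about 2 mm. A picture is of the moment at which its call begins. There is no depth.
- ctrl.hand_in(): hands the job in; it is judged then, once.
The state is a dict: "time_s": time; "q": joint angles; "dq": joint speeds; "joint_efforts": joint torques, N m; "eef_pos": TCP position; "eef_rot": TCP orientation; "wrist_force": force on the tool from outside, world axes, zero at the start; "torque": the same for the moment, N m; "opening": opening from 0.0 (shut) to 1.0 (fully open); "grasp_force": force on a finger pad.
Only numpy, scipy, OpenCV 4.12 (cv2) and the standard library are available. Lean on these libraries where they do the work, as an engineer would, in place of code of your own. Each camera call takes 0.05 s, during which the arm holds its last target. There are 200 camera calls.

TASK

Two boxed craft sets stand on edge in front of the wooden wrapping board on the counter. Push the top of the larger one (the wider and taller carton) away from you so that it tips over the board's front edge and ends flat on its back on the board, picture side up, square to the board and with its foot still at the board's front edge; do not pick it up. Leave the smaller carton standing where it is.

Things in the scene. Friction and masses are not known exactly. Their poses are not given: they have to be found in the camera images.
- wrap_board: Plywood wrapping board fixed to the counter, 160 mm deep (x), 300 wide (y), 12 thick, thin metal rule let in along its rear. Origin: centre of its underside; x away from the robot, z up. Its front edge (x = -80 mm) stops the cartons' feet. A ribbon spool, glue stick (88 mm tall) and small block stand on its rear half; the front 90 mm are empty.
- large_carton: Wider, taller carton: rigid, 0.1-0.2 kg, 30 mm thick (x), 118 wide (y), 80 tall (z), upright, picture side to the robot, back 2-14 mm from the board's front edge and parallel to it within 3 degrees, left or right of the smaller one. Origin in its underside, 13 mm behind the picture side, 17 before the back; x from picture to back, z to its top. Lying on the board: x down, origin 29 mm up.
- small_carton: Smaller carton, to be left standing: 34 mm thick (x), 100 wide (y), 70 tall (z), upright in the same way beside the larger one, about 160 mm from it centre to centre. Origin in its underside, 15 mm behind the picture side, 19 before the back; axes as for the larger one.
Mind the look-alikes: they are no part of the job. What is shaped like the large_carton but blue is not meant. What is shaped like the small_carton but red is not meant.

How it is judged:
At the end, for the whole second after the job is handed in: The larger carton rests on its back on the board, picture up (10 degrees), square to it (12 degrees), its origin 21 to 37 mm above the counter, 67 to 122 mm in front of the board's centre and at most 120 mm to its side; the smaller one stands upright (6 degrees) within 15 mm of its start (angle between large_carton's own x axis and vertical above 2.96 rad and angle between the z axis of large_carton and the x axis of wrap_board, either way round below 0.21 rad and z of large_carton in the frame of wrap_board between 0.021 and 0.037 m and x of large_carton in the frame of wrap_board between -0.122 and -0.067 m and y of large_carton in the frame of wrap_board between -0.12 and 0.12 m and linear speed of large_carton below 0.02 m/s and angle between small_carton's own z axis and vertical below 0.1 rad and distance of small_carton from where it was at the start of the episode below 0.015 m); the robot touches nothing.
It fails at once if the larger carton is picked up (its origin rises more than 60 mm above the counter) (height (world z) of large_carton above 0.06 m).
It fails at once if the smaller carton is tipped or shoved (over 0.2 rad or 20 mm) (angle between small_carton's own z axis and vertical above 0.2 rad or distance of small_carton from where it was at the start of the episode above 0.02 m).
It also fails if it takes over 32 s, if anything falls off the work surface, if the arm or the gripper's body presses on something with over 40 N, if the wrist force passes 120 N, or if a joint passes its speed limit or range.

## Working session

There is one attempt and no reset: what is moved stays moved. The work goes in short steps, Python scripts to look and compute and a tool call to move; the robot and the scene stay as the last step left them, time stands still between calls to the robot, and variables do not carry over. Pictures are saved under pics/ and viewed, at most 10 in all, crops included, and the job is handed in when it is done.

Besides the shell and the picture viewer there is one more tool, called after "Call:" as name(argument=value, ...) on one line, values as JSON. move_arm: Moves the arm, as the interface text tells. Its arguments: {"type":"object","properties":{"plan":{"type":"array"},"grip":{"type":"number"}},"required":["plan"]}

```bash
mkdir -p pics
cat > h.py <<'E'
import numpy as np, cv2
from scipy.spatial.transform import Rotation as R
from bench import ctrl
def rot(a):
    a=np.array(a,float)
    return a if a.shape==(3,3) else R.from_quat(a,scalar_first=True).as_matrix()
def ray(c,u,v):
    d=rot(c["attitude"])@np.array([(u-c["cx"])/c["fx"],(v-c["cy"])/c["fy"],1.]); return np.array(c["origin"]),d/np.linalg.norm(d)
def onz(c,u,v,z):
    o,d=ray(c,u,v); return o+d*(z-o[2])/d[2]
def tri(c1,p1,c2,p2):
    o1,d1=ray(c1,*p1);o2,d2=ray(c2,*p2)
    s=np.linalg.lstsq(np.c_[d1,-d2],o2-o1,rcond=None)[0]
    a,b=o1+s[0]*d1,o2+s[1]*d2
    return (a+b)/2,np.linalg.norm(a-b)
def save(c,n): cv2.imwrite(n,c["pixels"][:,:,::-1])
E
python3 - <<'E'
from h import *
import pickle
cs={n:ctrl.camera(n) for n in("side","top")}
pickle.dump(cs,open("c0.pkl","wb"))
for n,c in cs.items():
    save(c,f"pics/{n}0.png"); print(n,c["fx"],c["cx"],c["cy"],c["origin"],c["attitude"])
o=ctrl.get_obs();print(o["time_s"],o["eef_pos"],o["eef_rot"],o["opening"])
E
```

```text
side 445.71273636527076 327.70794764482577 198.18396621522467 [ 0.47760672 -0.57221203  0.55469074] [-0.44274082  0.89661059  0.00401422  0.0073423 ]
top 419.94502980310153 323.0974193098621 207.50193451809983 [0.44123456 0.09914089 0.89482154] [-0.00499459  0.71474672 -0.69885251  0.02678348]
0.1 [ 0.22002413 -0.53068911  0.23045141] [-8.14749991e-04  9.80772726e-01  1.95151728e-01  4.55066434e-06] 0.9999214735292146
```

View pics/side0.png

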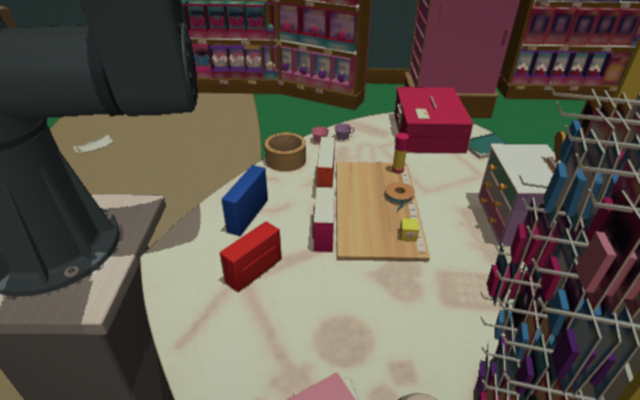

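View pics/top0.png

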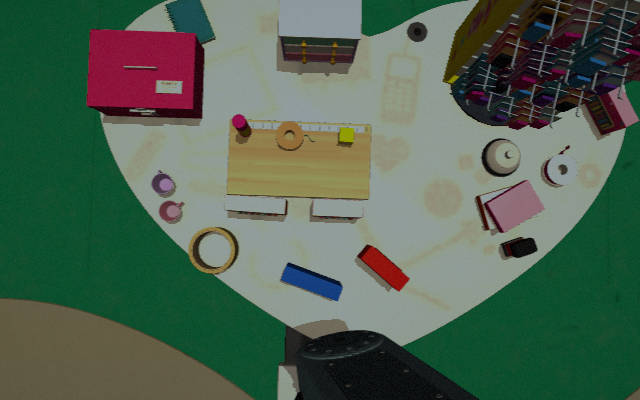

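Side view: board at (380,210), and two standing cartons in front of it, orange-red front at (326,163) and magenta front at (324,225). Top view: board at (300,160), carton tops at (256,206), about 60 px wide, and (337,209), about 51 px wide.

Candidates for the large carton: left carton top(256,206)/side(326,163), right carton top(337,209)/side(324,225), and the blue decoy top(311,281)/side(245,200). The red decoy is at top(383,268)/side(251,256). I choose the wider left one and check it in a crop.

Run:
```python
from h import *
import pickle
cs=pickle.load(open("c0.pkl","rb"))
a=cs["top"]["pixels"][180:230,215:385]; b=cs["side"]["pixels"][125:265,300:440]
a=cv2.resize(a,None,fx=4.5,fy=4.5,interpolation=cv2.INTER_CUBIC); b=cv2.resize(b,None,fx=2.6,fy=2.6,interpolation=cv2.INTER_CUBIC)
im=np.zeros((600,800,3),np.uint8); im[:a.shape[0],:a.shape[1]]=a; im[230:230+b.shape[0],:b.shape[1]]=b
cv2.imwrite("pics/crop.png",im[:,:,::-1])
```

```text
(no output)
```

View pics/crop.png

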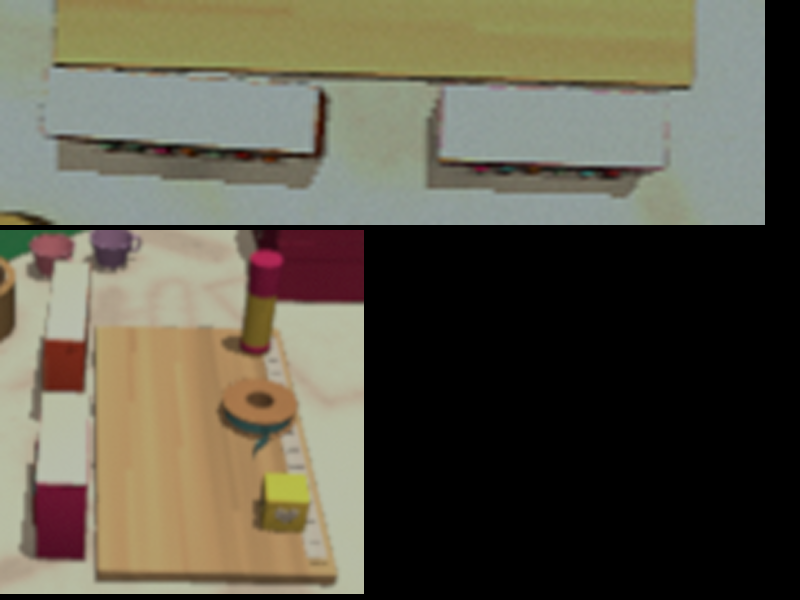

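The crop shows the left carton (top corners about (226,195)-(287,214), orange-red) is clearly wider than the right magenta one, so the left one is the large carton.

Run:
```python
from h import *
import pickle
np.set_printoptions(precision=4,suppress=True)
cs=pickle.load(open("c0.pkl","rb"));T,S=cs["top"],cs["side"]
t=lambda x,y:(215+x/4.5-.4,180+y/4.5-.4)
s=lambda x,y:(300+x/2.6-.3,125+(y-230)/2.6-.3)
for n,a,b in [("L back-right",t(322,90),s(87,340)),("L front-right",t(316,155),s(45,340)),("L back-left",t(50,68),s(90,262)),("L front-left",t(45,137),s(55,262)),("S back-right",t(668,92),s(87,485)),("S front-right",t(664,167),s(38,485)),("board FL",t(55,65),s(97,327)),("board FR",t(692,87),s(97,572))]:
    print(n,*tri(T,a,S,b))
for n,p in [("LBL",(50,68)),("LBR",(322,90)),("LFR",(316,155)),("LFL",(45,137))]: print(n,onz(T,*t(*p),.08))
for n,p in [("SBL",(440,85)),("SBR",(668,92)),("SFR",(664,167)),("SFL",(440,160))]: print(n,onz(T,*t(*p),.07))
for n,p in [("BFL",(55,65)),("BFR",(692,87))]: print(n,onz(T,*t(*p),.012))
```

```text
L back-right [0.4937 0.1464 0.0802] 0.0037168829094903102
L front-right [0.4641 0.1484 0.0785] 0.0005659730184496202
L back-left [0.4988 0.2631 0.0799] 0.0005363468846558228
L front-left [0.4696 0.2646 0.0786] 0.0014074168791940352
S back-right [ 0.4949 -0.0046  0.0685] 0.0008154352035031905
S front-right [ 0.4626 -0.0036  0.067 ] 0.0005702932768074377
board FL [0.5061 0.2752 0.0089] 0.0021143343656067977
board FR [ 0.5021 -0.0234  0.0089] 0.0005503066780979929
LBL [0.4985 0.2631 0.08  ]
LBR [0.4918 0.1464 0.08  ]
LFR [0.4638 0.1483 0.08  ]
LFL [0.4689 0.2643 0.08  ]
SBL [0.4959 0.0956 0.07  ]
SBR [ 0.4952 -0.0045  0.07  ]
SFR [ 0.4622 -0.0033  0.07  ]
SFL [0.4631 0.0948 0.07  ]
BFL [0.5048 0.2745 0.012 ]
BFR [ 0.5016 -0.023   0.012 ]
```

Heights agree with the text (about 80 and 70 mm), and so do the widths of 117 and 100 mm. The large carton's centre is at y≈0.205, with its picture face at x≈0.466. Next I approach high, with the fingers spread about 55 mm for a square push.

Call:
move_arm(plan=[1.0,1.2,0,0,0,-0.1,2.0,2.4,0,0,0,-0.2,2.6,3.6,0,0,0,-0.3,3.0,4.8,0,0,0,-0.4,3.4,6.0,0,0,0,-0.4,3.9,7.2,0,0,0,-0.4,3.9,8.4,0,0,0,-0.4,3.9,9.6,0,0,0,-0.4,3.9,10.8,0,0,0,-0.4,3.9,12.0,0,0,0,-0.4], grip=55)

```text
time_s: 1.35
eef_pos: [0.4145, 0.0441, 0.2312]
eef_rot: [0.0, 1.0, -0.004, 0.0]
wrist_force: [1.5, 0.4, -0.5]
opening: 0.643
grasp_force: 0.0
```

Call:
move_arm(plan=[0,1.0,0,0,0,0,0,2.0,0,0,0,0,0,2.7,0,0,0,0,0,2.7,-1.0,0,0,0,0,2.7,-2.0,0,0,0,0,2.7,-3.0,0,0,0,0,2.7,-3.4,0,0,0,0,2.7,-3.4,0,0,0,0,2.7,-3.4,0,0,0])

```text
time_s: 2.48
eef_pos: [0.4157, 0.1772, 0.0622]
eef_rot: [-0.0, 1.0, -0.004, 0.001]
wrist_force: [-0.3, -0.2, 0.6]
opening: 0.64
grasp_force: 0.0
```

Call:
move_arm(plan=[0,0.55,0,0,0,0,0.3,0.55,0,0,0,0,0.6,0.55,0,0,0,0,0.75,0.55,0,0,0,0,0.9,0.55,0,0,0,0,1.0,0.55,0,0,0,0,1.1,0.55,0,0,0,0,1.2,0.55,0,0,0,0,1.2,0.55,0,0,0,0])

```text
time_s: 3.6
eef_pos: [0.4754, 0.2046, 0.0613]
eef_rot: [-0.0, 1.0, -0.004, 0.0]
wrist_force: [0.1, -0.6, 0.1]
opening: 0.647
grasp_force: 0.0
```

Run:
```python
from h import *
c=ctrl.camera("side");save(c,"pics/f.png")
im=cv2.resize(c["pixels"][100:280,230:450],None,fx=3,fy=3);cv2.imwrite("pics/p1.png",im[:,:,::-1])
```

```text
(no output)
```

View pics/p1.png

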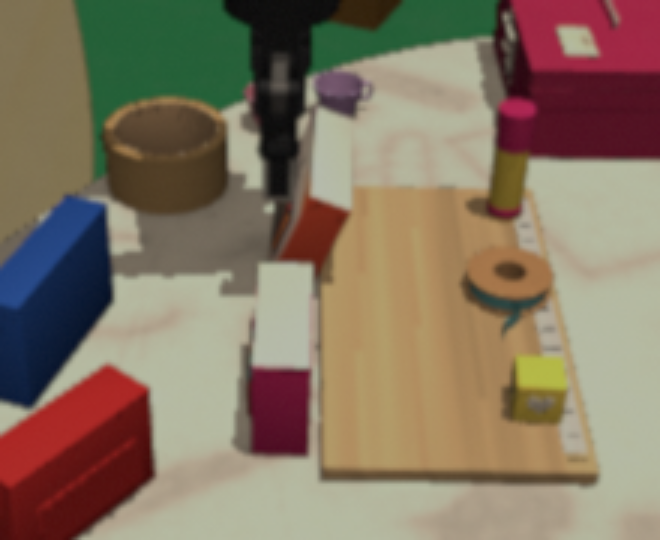

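The large carton (around (315,195) in the crop) is tipping over the board edge, square, and the small one (280,360) is untouched. I continue the push.

Call:
move_arm(plan=[0.15,0,0,0,0,0,0.3,0,0,0,0,0,0.45,0,0,0,0,0,0.6,0,0,0,0,0,0.75,0,0,0,0,0,0.9,0,0,0,0,0,0.9,0,0,0,0,0,0.9,0,0,0,0,0])

```text
time_s: 4.65
eef_pos: [0.5197, 0.2046, 0.0611]
eef_rot: [0.0, 1.0, -0.004, -0.0]
wrist_force: [0.7, -0.7, 0.1]
opening: 0.644
grasp_force: 0.0
```

Run:
```python
from h import *
c=ctrl.camera("side")
im=cv2.resize(c["pixels"][100:280,230:450],None,fx=3,fy=3);cv2.imwrite("pics/p2.png",im[:,:,::-1])
```

```text
(no output)
```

View pics/p2.png

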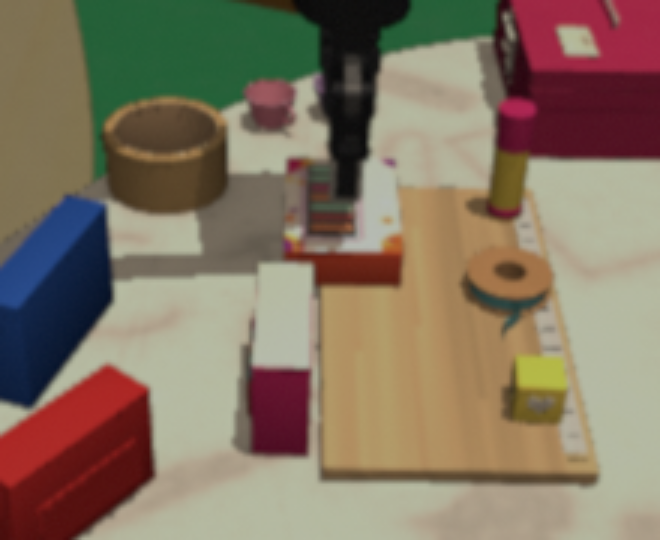

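It lies flat, picture up, with its foot slightly in front of the board edge. I raise the gripper clear, move back and measure.

Call:
move_arm(plan=[0,0,1.0,0,0,0,0,0,2.0,0,0,0,-0.8,0,2.8,0,0,0,-1.6,0,2.8,0,0,0,-2.4,0,2.8,0,0,0,-3.0,0,2.8,0,0,0,-3.0,-0.5,2.8,0,0,0,-3.0,-1.2,2.8,0,0,0,-3.0,-1.2,2.8,0,0,0])

```text
time_s: 5.82
eef_pos: [0.3697, 0.1434, 0.2014]
eef_rot: [0.0, 1.0, -0.005, 0.0]
wrist_force: [-0.5, -0.6, -0.4]
opening: 0.643
grasp_force: 0.0
```

Run:
```python
from h import *
import pickle
cs={n:ctrl.camera(n) for n in("side","top")}
pickle.dump(cs,open("c1.pkl","wb"))
a=cs["top"]["pixels"][150:240,210:380]; b=cs["side"]["pixels"][130:230,300:400]
im=np.zeros((600,800,3),np.uint8)
a=cv2.resize(a,None,fx=4,fy=4); b=cv2.resize(b,None,fx=2.3,fy=2.3); im[:360,:680]=a; im[365:595,:230]=b
cv2.imwrite("pics/p3.png",im[:,:,::-1])
```

```text
(no output)
```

View pics/p3.png

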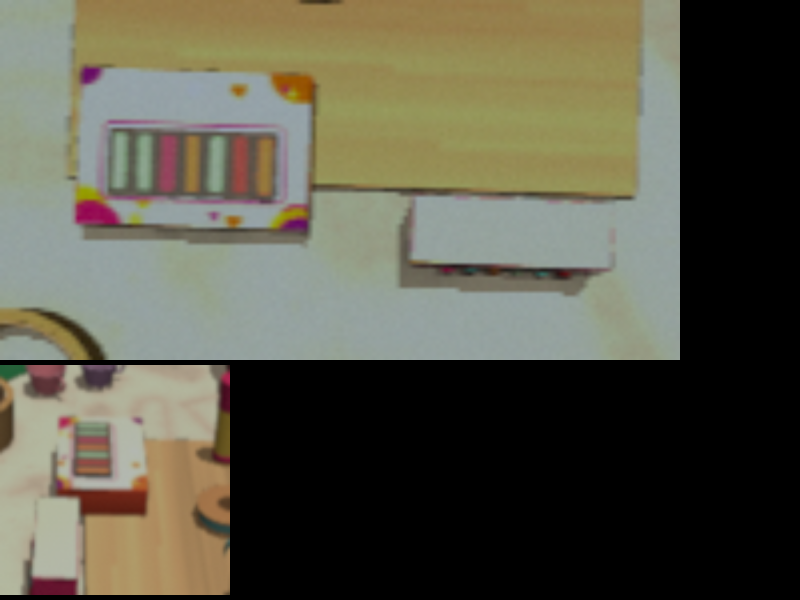

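Clear view: the picture face spans crop (78,66)-(314,232) and the foot edge is at row ~228, against the board edge at ~188.

Run:
```python
from h import *
import pickle
cs=pickle.load(open("c1.pkl","rb"));T,S=cs["top"],cs["side"]
t=lambda x,y:(210+x/4-.4,150+y/4-.4)
s=lambda x,y:(300+x/2.3-.3,130+(y-365)/2.3-.3)
for p in [(82,66),(314,76),(309,232),(76,223)]: print(onz(T,*t(*p),.042).round(4))
print(tri(T,t(314,76),S,s(146,489)),tri(T,t(309,232),S,s(57,489)))
print("board",onz(T,*t(70,178),.012),onz(T,*t(634,197),.012))
```

```text
[0.5596 0.2638 0.042 ]
[0.5575 0.1463 0.042 ]
[0.478  0.1468 0.042 ]
[0.4798 0.2643 0.042 ]
(array([0.55671448, 0.14628419, 0.04228563]), np.float64(0.0015663202377587994)) (array([0.47868744, 0.14690902, 0.04037946]), np.float64(0.0012487027938533886))
board [0.50467225 0.27396684 0.012     ] [ 0.501772   -0.02242048  0.012     ]
```

It is flat (top at about 42 mm) and square within about 1°. The foot is 25 mm in front of the edge, so the origin is at x≈-105. That is inside the tolerance, but I'll nudge the foot about 18 mm towards the edge to match the wording.

Call:
move_arm(plan=[1.0,1.0,0,0,0,0,1.3,1.2,-0.8,0,0,0,1.3,1.2,-1.8,0,0,0,1.3,1.2,-2.8,0,0,0,1.3,1.2,-3.5,0,0,0,1.3,1.2,-3.5,0,0,0,1.5,1.2,-3.5,0,0,0,1.7,1.2,-3.5,0,0,0,1.85,1.2,-3.5,0,0,0,1.85,1.2,-3.5,0,0,0])

```text
time_s: 7.18
eef_pos: [0.4639, 0.2047, 0.0271]
eef_rot: [-0.0, 1.0, -0.004, 0.001]
wrist_force: [0.1, 0.6, -0.0]
opening: 0.642
grasp_force: 0.0
```

Call:
move_arm(plan=[0.1,0,0,0,0,0,0.2,0,0,0,0,0,0.3,0,0,0,0,0,0.4,0,0,0,0,0,0.45,0,0,0,0,0,0.45,0,0,0,0,0])

```text
time_s: 7.92
eef_pos: [0.4855, 0.2046, 0.0263]
eef_rot: [-0.0, 1.0, -0.004, 0.0]
wrist_force: [0.2, 0.0, -0.6]
opening: 0.647
grasp_force: 0.0
```

Call:
move_arm(plan=[-0.4,0,0,0,0,0,-1.0,0,0,0,0,0,-1.0,0,1.0,0,0,0,-1.0,0,2.0,0,0,0,-1.6,0,3.0,0,0,0,-2.3,0,3.5,0,0,0,-2.3,-1.0,3.5,0,0,0,-2.3,-1.0,3.5,0,0,0])

```text
time_s: 8.93
eef_pos: [0.3702, 0.153, 0.202]
eef_rot: [0.0, 1.0, -0.005, 0.001]
wrist_force: [0.0, 0.5, 0.2]
opening: 0.646
grasp_force: 0.0
```

Run:
```python
from h import *
import pickle
cs={n:ctrl.camera(n) for n in("side","top")}
pickle.dump(cs,open("c2.pkl","wb"))
a=cs["top"]["pixels"][150:240,210:380]; b=cs["side"]["pixels"][130:230,300:400]
im=np.zeros((600,800,3),np.uint8)
a=cv2.resize(a,None,fx=4,fy=4); b=cv2.resize(b,None,fx=2.3,fy=2.3); im[:360,:680]=a; im[365:595,:230]=b
cv2.imwrite("pics/p4.png",im[:,:,::-1])
```

```text
(no output)
```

View pics/p4.png

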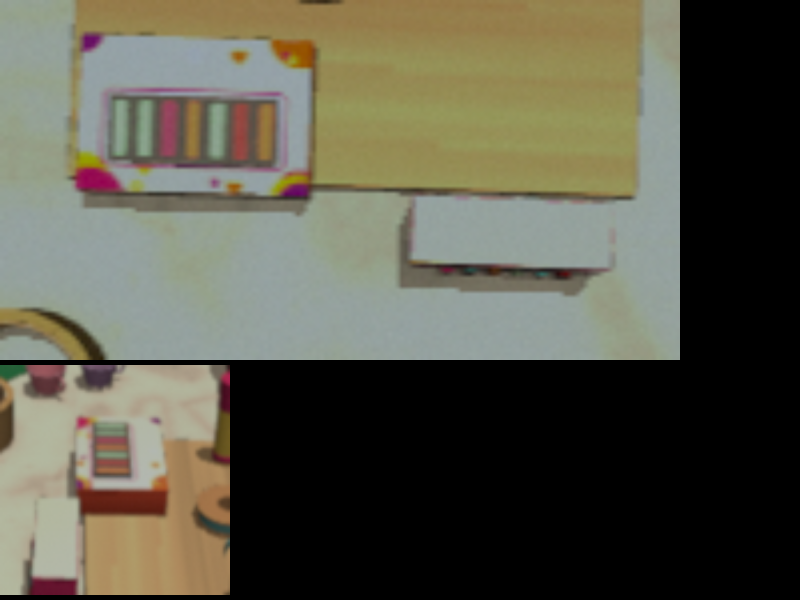

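The foot edge is now at about row 192, beside the board edge at ~188. The foot is about 8 mm in front of the edge, so the origin is at x≈-88. The carton is flat and square, the small carton has not moved and the robot is clear.

```bash
python3 -c "
from bench import ctrl
print(ctrl.hand_in())"
```

```text
the job is handed in; nothing more can be done
None
```

I handed the job in: the large carton lies flat on its back on the board, picture up and square, with its foot about 8 mm in front of the board's front edge, and the small carton stands where it was (the hand-in gave no verdict).

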